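# Draw the thick dowel out of its storage tube and lay it in the drilling cradle

### The arm

A 7-joint arm with a two-finger parallel gripper is mounted at the origin on the work surface. World frame = base frame: x ahead of the robot, y to its left, z up, the work surface at z = 0. Lengths are in m, angles in rad, forces in N, time in s.
With the tool pointing down it reaches from about 0.425 to 0.925 m from the base axis. Payload 6.8 kg.
Tool frame: the origin (TCP) lies on the mounting face of the last link; the fingertips stand 173 mm ahead of it and the grasp point (between the pads) lies 155 mm ahead of it; z points along the fingers, y is the line along which they close (so a half turn about z gives the same grasp; the last joint's range is limited). The gripper opens to 85 mm and grips with 20 to 120 N. Pads are 22 mm wide; open, the fingers measure 114 mm over their backs; the gripper's body (76 mm by 85 mm) begins 54 mm behind the grasp point. The pads swing forward as they close: fully open they stand 13 mm farther back than shut.
Start: joints at [-1.329, 0.477, 0.022, 1.555, -0.011, 1.109, -0.083], TCP at [0.231, 0.634, 0.405] pointing down, gripper open.
Joint ranges: [-2.96, 2.96], [-0.34, 2.1], [-1.41, 1.46], [0.24, 2.44], [-1.37, 4.51], [0.17, 1.92], [-2.96, 2.96]. Speed limits (rad/s): [2.39, 2.39, 3.14, 3.14, 3.14, 3.14, 3.14].

### API

Orientations are given as a unit quaternion [w, x, y, z].
In Python, from station import bot gives the robot as it stands. The module is installed in compiled form; this text tells all that it offers.
- The arm moves only by the shell command python3 -m pendant 'ROWS' [FORCE]. ROWS is JSON, a list of rows, each a list of 5 numbers: the finger opening in m, from 0 to 0.0854, then the shift along the tool's x, y, z in m, then the turn about the tool's z in degrees. In form: [[jaw, x, y, z, yaw], ...]. A call has 1 to 12 rows; each row shifts and turns the commanded pose from where the row before left it, along the tool's axes as they then stand; what a row does not reach is not made up. A row lasts 1/12 s, in which the tool goes at most 41.7 mm and 7.16 degrees, less where a joint would pass 70% of its speed; a pose out of reach is approached as far as the arm can. A call with a gripper value outside its range is refused whole. The fingers move at their own pace and stop on an object; FORCE is the grip in N (left out, the last holds). Time passes only in rows, so rows that do not move let the fingers close. It gives the time, the measured TCP pose, the force, the opening and the grip force at its end, in the units of the state.
- bot.get_obs(): the state, without advancing time (a new reading comes with each control period).
- bot.read_camera(name): name is "side" or "top"; returns (picture, depth): 480x640x3 uint8, blue, green, red; 480x640 float32, m along the optical axis (not along the pixel's ray), 0 where there is no reading.
- bot.camera_model(name): a dict with "intrinsics" (3x3 intrinsics, pixels), "dist_coeffs" ([k1, k2, p1, p2, k3] as OpenCV has them; the pictures are not rectified), "R" (3x3) and "t" (3): a world point X has camera coordinates R X + t. Camera axes: x right, y down, z forward; pixel columns grow to the right and rows downward; lengths in m; the calibration is good to about 2 mm. A picture is of the moment at which its call begins. camera_model takes no time and is no camera call.
- bot.hand_in(): hands the job in; it is judged then, once.
Trained networks look in the newest picture that a camera, given by its name, has taken for a name from the list of things; names that differ only in an ending like _2 or _b are one class to them, and where a whole thing is asked for, a point or a joint stands for the part that bears it (a point fixed in the world has none). Each returns a list of dicts, best first, with "score" (0 to 1); they miss things now and then, are a little off and sometimes report something else, mostly with a low value. They report only what shows in the picture. A call takes as long as a camera call.
- bot.boxes_of(name, camera): "at" ([column, row] in pixels, amid what is visible of it).
- bot.trace(name, camera): "mask" (480x640 bool, what is visible of it) and "at" ([column, row] in pixels, amid what is visible of it).
- bot.pinpoint(name, camera): "at" ([column, row] in pixels: a listed point, or the origin of a listed thing).
The state is a dict: "t": time; "q": joint angles; "joint_vel": joint speeds; "joint_torque": joint torques, N m; "eef_pos": TCP position; "tool_rot": TCP orientation; "contact_force": force on the tool from outside, world axes, zero at the start; "torque": the same for the moment, N m; "gripper_width": opening from 0.0 (shut) to 1.0 (fully open); "grasp_force": force on a finger pad.
Only numpy, scipy, OpenCV 4.12 (cv2) and the standard library are available. Lean on these libraries where they do the work, as an engineer would, in place of code of your own. Each camera call takes 0.05 s, during which the arm holds its last target. There are 200 camera calls.

### The job

Two dowels stick out of the grey storage tubes of the rack. Draw the thicker one straight out of its tube hand over hand, in short pulls, letting it lie in the tube and in the notch of the board in front while you shift your grip. Then lower it into both V-shaped supports of the drilling cradle, roughly centred along its length, and let go only once it rests there; do not drop it, and leave the thin dowel and everything else alone.

Things in the scene. Friction and masses are not known exactly. Their poses are not given: they have to be found in the camera images.
- thick_dowel: the wanted plain wooden dowel, 22 mm in diameter, 280 mm long, about 75 g, ends alike; origin at the middle of its axis, x along it. It starts in either tube of the rack with 50 to 70 mm sticking out of the mouth, its axis 62 mm above the table, and slides freely
- thin_dowel: the other wooden dowel, 14 mm in diameter, 280 mm long, in the other tube of the rack; origin at the middle of its axis, x along it. Must stay where it is
- rack: fixed plywood dowel rack; place and yaw vary. Origin on the table under the plane of the tube mouths, midway between the tubes; x points into the tubes (dowels are drawn out towards -x), z up. Base board 12 mm thick, x -150 to 240 mm, y -100 to 100 mm. A dowel is wholly out when its middle is beyond x = -140 mm
- tube_mouths (a point): point on the rack midway between the two tube mouths, at the height of the tube axes (65 mm); axes as the rack's. Grey tubes along x at y = -50 and +50 mm, x 0 to 220 mm, 36 mm outside, bore 29 mm, closed at the back by a board 102 mm high
- notch_board (a point): rack point x = -137 mm, y 0, 48.5 mm high: the middle of the floor of the notched board, 14 mm thick, 82 mm high, 130 mm in front of the tube mouths. A U-notch 34 mm wide, open above, faces each tube; its floor is a round steel bar a little under the dowel. Fingers fit between mouths and board, but closed on a dowel they do not pass the notch
- cradle: fixed wooden drilling cradle; place and yaw vary. Origin on the table under its middle, x along the lying dowel, z up. Base board 240 x 80 x 12 mm; at x = -90 and +90 mm a support 20 mm thick along x with a 90-degree V-notch, its bottom 35 mm and top 59 mm above the table, 48 mm wide at the top
- cradle_seat (a point): point on the cradle where the middle of the thick dowel's axis belongs: midway between the two V-notches, 50.6 mm above the table; axes as the cradle's
- toy_truck: small wooden toy truck, 140 x 80 x 75 mm, bystander; origin at its underside's centre; must not be disturbed
- glue_bottle: white plastic glue bottle, 60 mm across, 170 mm tall, bystander; origin at its underside's centre; must not be disturbed
- hammer: hammer 260 mm long lying flat, bystander; origin at its underside's centre; must not be disturbed
- screwdriver: screwdriver 200 mm long lying flat, bystander; origin at its underside's centre; must not be disturbed
- offcut: wood offcut 160 x 70 x 45 mm, bystander; origin at its underside's centre; must not be disturbed
- screw_jar: glass jar 70 mm across, 90 mm tall, bystander; origin at its underside's centre; must not be disturbed
- sanding_block: cork sanding block 110 x 65 x 35 mm, bystander; origin at its underside's centre; must not be disturbed

How it is judged:
By the outcome, as a careful person would: the job done as asked, in the order asked, and still so for the second after the job is handed in, with the robot touching nothing.
It also fails if it takes over 54 s, if anything falls off the work surface, if the arm or the gripper's body presses on something with over 40 N, if the wrist force passes 120 N, or if a joint passes its speed limit or range.

## Working session

There is one attempt and no reset: what is moved stays moved. The work goes in short steps, Python scripts to look and compute and a shell command to move; the robot and the scene stay as the last step left them, time stands still between calls to the robot, and variables do not carry over. Pictures are saved under pics/ and viewed, at most 10 in all, crops included, and the job is handed in when it is done.

```bash
mkdir -p pics; python3 - <<'E'
from station import bot
import cv2,numpy as np
o=bot.get_obs(); print({k:np.round(v,3) for k,v in o.items()})
for c in("top","side"):
    p,d=bot.read_camera(c); cv2.imwrite(f"pics/{c}0.png",p); np.save(f"{c}_d.npy",d)
    m=bot.camera_model(c); print(c,np.round(m["R"],3).tolist(),np.round(m["t"],3),np.round(m["intrinsics"],1).tolist(),m["dist_coeffs"])
    for n in("tube_mouths","notch_board","cradle_seat","rack","cradle","thick_dowel","thin_dowel"):
        print(n,[(np.round(r["at"],1),round(r["score"],2)) for r in bot.pinpoint(n,c)[:3]])
E
```

```text
{'t': np.float64(0.0), 'q': array([-1.329,  0.478,  0.022,  1.556, -0.012,  1.109, -0.083]), 'joint_vel': array([ 0.002,  0.001,  0.   , -0.   ,  0.   , -0.001,  0.001]), 'joint_torque': array([-0.0000e+00, -5.9646e+01,  1.6080e+00, -2.8119e+01,  1.2000e-02,
        1.0000e-02, -0.0000e+00]), 'eef_pos': array([0.231, 0.634, 0.404]), 'tool_rot': array([-0.   ,  0.174,  0.985, -0.001]), 'contact_force': array([-0.142, -0.799,  0.497]), 'torque': array([-0.053,  0.043, -0.042]), 'grasp_force': np.float64(0.0), 'gripper_width': np.float64(1.0)}
top [[-0.124, -0.992, 0.004], [-0.966, 0.119, -0.23], [0.228, -0.032, -0.973]] [-0.061  0.591  0.958] [[467.0, 0.0, 313.8], [0.0, 467.0, 233.4], [0.0, 0.0, 1.0]] [-0.06740134  0.          0.          0.          0.        ]
tube_mouths [(array([157.6, 265.5]), 0.69)]
notch_board [(array([226.2, 265.9]), 0.64), (array([302.1, 175. ]), 0.39)]
cradle_seat [(array([410.5, 234.1]), 0.76)]
rack [(array([170.1, 273.1]), 0.74)]
cradle [(array([407.8, 240.5]), 0.65)]
thick_dowel [(array([316.4, 340.6]), 0.52)]
thin_dowel []
side [[0.908, -0.42, 0.006], [-0.266, -0.587, -0.764], [0.324, 0.692, -0.645]] [-0.567  0.14   1.393] [[623.3, 0.0, 311.2], [0.0, 623.3, 249.4], [0.0, 0.0, 1.0]] [-0.08011826  0.          0.          0.          0.        ]
tube_mouths [(array([247.8, 181.5]), 0.64), (array([251.8, 204.5]), 0.35)]
notch_board [(array([263.8, 217. ]), 0.63)]
cradle_seat [(array([312.9, 179.5]), 0.57)]
rack [(array([248.7, 202.9]), 0.85), (array([221.7, 293.2]), 0.24)]
cradle [(array([374. , 258.7]), 0.5), (array([225.6, 173.3]), 0.44)]
thick_dowel [(array([226. , 169.7]), 0.68), (array([353.6, 342.5]), 0.46)]
thin_dowel [(array([261.7, 169.2]), 0.59)]
```

View pics/top0.png

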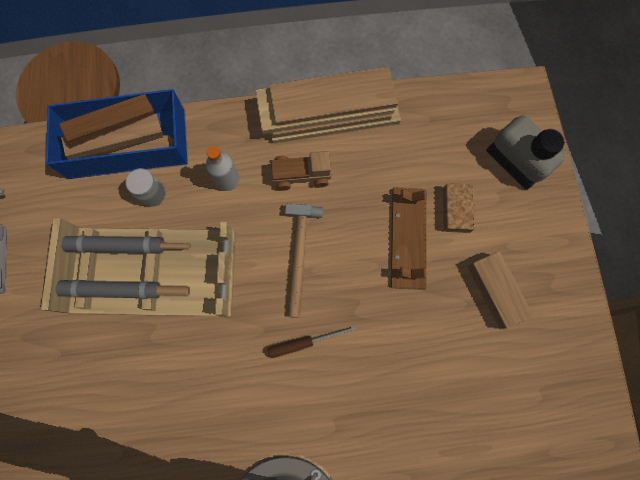

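View pics/side0.png

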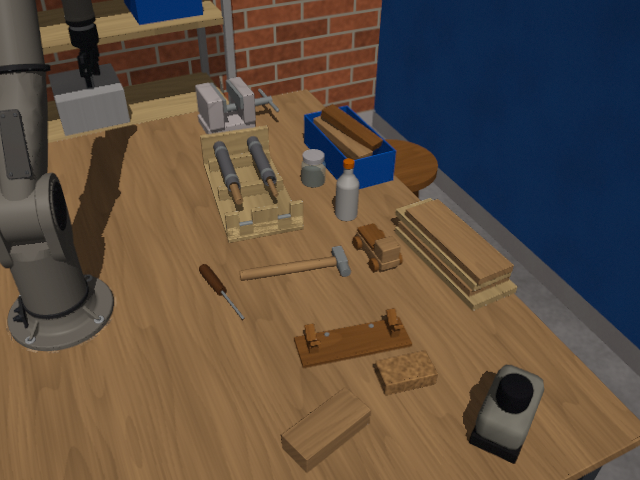

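The top view shows the thick dowel in the lower tube (the one nearer the robot), from its mouth at (158,290) to its tip at (189,291). The thin dowel is in the upper tube (190,246), the notch board is at column 225, and the cradle is at (408,240) with the sanding block close at (458,207). The side view agrees. I'll fit the rack and cradle poses to the depth.

```bash
cat > h.py <<'E'
import numpy as np,cv2
from station import bot
def cloud(c,d,mask=None):
    m=bot.camera_model(c); K=np.array(m["intrinsics"]);R=np.array(m["R"]);t=np.array(m["t"])
    ok=d>0
    if mask is not None: ok&=mask
    v,u=np.nonzero(ok)
    n=cv2.undistortPoints(np.c_[u,v].astype(np.float64)[:,None],K,np.array(m["dist_coeffs"]))[:,0]
    z=d[v,u][:,None].astype(float)
    return (np.c_[n,np.ones(len(n))]*z-t)@R, np.c_[u,v]
def onplane(c,px,z):
    m=bot.camera_model(c); K=np.array(m["intrinsics"]);R=np.array(m["R"]);t=np.array(m["t"])
    n=cv2.undistortPoints(np.array(px,float).reshape(1,1,2),K,np.array(m["dist_coeffs"]))[0,0]
    o=-R.T@t; r=R.T@np.r_[n,1]; return o+r*(z-o[2])/r[2]
def loc(P,p):
    c,s=np.cos(p[2]),np.sin(p[2]); q=P[:,:2]-p[:2]
    return q@np.array([[c,-s],[s,c]])
E
python3 - <<'E'
from h import *
from scipy.optimize import minimize
def rack(x,y):
    z=np.where((x>-150)&(x<240)&(abs(y)<100),12.,0)
    dy=abs(abs(y)-50)
    z=np.where((x>0)&(x<220)&(dy<18),65+np.sqrt(np.maximum(324-dy**2,0)),z)
    z=np.where((x>220)&(x<240)&(abs(y)<100),102,z)
    return np.where((x>-144)&(x<-130)&(abs(y)<100)&(dy>17),82,z)
def cradle(x,y):
    z=np.where((abs(x)<120)&(abs(y)<40),12.,0)
    s=abs(abs(x)-90)<10
    return np.where(s&(abs(y)<24),35+abs(y),z)
print("px guess:")
for n,c,px,z in[("mouth","top",(157.6,265.5),.065),("mouth","side",(247.8,181.5),.065),("notch","top",(226.2,265.9),.0485),("notch","side",(263.8,217),.0485),("seat","top",(410.5,234.1),.0506),("V up","top",(408,193),.055),("V lo","top",(406,272),.055),("dowel tip","top",(189,291),.062)]:
    print(n,c,np.round(onplane(c,px,z),3))
d=np.load("top_d.npy"); P,uv=cloud("top",d)
tb=P[(uv[:,0]>260)&(uv[:,0]<380)&(uv[:,1]>370)&(uv[:,1]<430)]; print("table z",tb[:,2].mean(),tb[:,2].std())
def fit(f,p0,rng):
    L=loc(P,p0)*1000; S=P[(abs(L[:,0]-rng[0])<rng[1])&(abs(L[:,1])<rng[2])]
    def cost(p):
        L=loc(S,p)*1000; return np.minimum(abs(S[:,2]*1000-f(L[:,0],L[:,1])),15).mean()
    best=min((minimize(cost,np.array(p0)+np.array([a,b,g]),method="Nelder-Mead",options=dict(initial_simplex=np.array(p0)+np.array([a,b,g])+np.array([[0,0,0],[.01,0,0],[0,.01,0],[0,0,.05]]),xatol=1e-5,fatol=1e-4)) for a in(-.01,0.01) for b in(-.01,.01) for g in(-.04,.04)),key=lambda r:r.fun)
    return best.x,best.fun
a=onplane("top",(157.6,265.5),.065);b=onplane("top",(226.2,265.9),.0485);v=a-b
r,e=fit(rack,[a[0],a[1],np.arctan2(v[1],v[0])],(45,230,130)); print("rack",r.round(4),np.degrees(r[2]),e)
a=onplane("top",(408,193),.055);b=onplane("top",(406,272),.055);v=a-b;m=(a+b)/2
k,e=fit(cradle,[m[0],m[1],np.arctan2(v[1],v[0])],(0,150,60)); print("cradle",k.round(4),np.degrees(k[2]),e)
np.savez("pose.npz",rack=r,cradle=k)
L=np.c_[loc(P,r),P[:,2]]*1000
for s in(-1,1):
    D=L[(L[:,0]<-8)&(L[:,0]>-90)&(abs(L[:,1]-50*s)<13)&(L[:,2]>50)]
    T=L[(L[:,0]>20)&(L[:,0]<200)&(abs(L[:,1]-50*s)<18)&(L[:,2]>65)]
    print(s,len(D),"x",D[:,0].min(),"y",np.percentile(D[:,1],[2,50,98]),"ztop",np.percentile(D[:,2],[50,98]),"tube y",np.median(T[:,1]),np.percentile(T[:,2],97))
# side check
P2,_=cloud("side",np.load("side_d.npy"))
for n,p,f in(("rack",r,rack),("cradle",k,cradle)):
    for dx in(-4,0,4):
        row=[]
        for dy in(-4,0,4):
            q=p+np.array([dx,dy,0])/1000; Q=loc(P2,p)*1000;S=P2[(abs(Q[:,0])<150)&(abs(Q[:,1])<100 if n=="rack" else abs(Q[:,1])<50)]
            l=loc(S,q)*1000; row.append(np.minimum(abs(S[:,2]*1000-f(l[:,0],l[:,1])),15).mean().round(2))
        print(n,dx,row)
E
```

```text
px guess:
mouth top [0.55  0.215 0.065]
mouth side [0.538 0.222 0.065]
notch top [0.534 0.068 0.048]
notch side [0.527 0.077 0.048]
seat top [ 0.555 -0.349  0.051]
V up top [ 0.65  -0.359  0.055]
V lo top [ 0.471 -0.323  0.055]
dowel tip top [0.487 0.15  0.062]
table z -0.00010994884943410086 0.0019308710555407623
rack [0.5464 0.2097 1.4405] 82.53391325008046 4.189290965458709
cradle [ 0.5575 -0.3546 -0.1791] -10.261923531000424 2.1808338289877787
-1 145 x -61.6785528952936 y [-54.55213391 -48.15761971 -42.63495984] ztop [63.14967696 67.49707871] tube y -46.72982492219637 85.46890027138855
1 276 x -66.27166705055322 y [40.17470184 51.16421925 60.72826004] ztop [70.1097979  75.97003215] tube y 51.412456945630666 85.65498661684295
rack -4 [np.float64(8.6), np.float64(8.54), np.float64(8.64)]
rack 0 [np.float64(8.28), np.float64(8.12), np.float64(8.17)]
rack 4 [np.float64(8.79), np.float64(8.59), np.float64(8.61)]
cradle -4 [np.float64(4.34), np.float64(3.9), np.float64(3.91)]
cradle 0 [np.float64(4.01), np.float64(3.47), np.float64(3.54)]
cradle 4 [np.float64(4.11), np.float64(3.58), np.float64(3.67)]
```

```bash
cat >> h.py <<'E'
def goto(x,y,z,th):
    "shift in tool axes from the measured pose to world x,y,z, then yaw (deg) to tool-x azimuth th"
    from scipy.spatial.transform import Rotation as Ro
    o=bot.get_obs(); R=Ro.from_quat(o["tool_rot"],scalar_first=True).as_matrix()
    az=np.degrees(np.arctan2(R[1,0],R[0,0]))
    s=R.T@(np.array([x,y,z])-o["eef_pos"])
    print("t",round(float(o["t"]),2),"tcp",o["eef_pos"].round(4),"az",az.round(2),"tilt",np.degrees(np.arccos(-R[2,2])).round(2),"shift mm",(s*1000).round(1),"yaw",round((az-th+180)%360-180,2),"w",round(float(o["gripper_width"]),3),"F",o["contact_force"].round(1),"grasp",round(float(o["grasp_force"]),1),"q",o["q"].round(2))
def rk(x,y):
    p=np.load("pose.npz")["rack"];c,s=np.cos(p[2]),np.sin(p[2]);return p[0]+c*x-s*y,p[1]+s*x+c*y
def ck(x,y):
    p=np.load("pose.npz")["cradle"];c,s=np.cos(p[2]),np.sin(p[2]);return p[0]+c*x-s*y,p[1]+s*x+c*y
E
python3 -m pendant '[[0.06,0,0,0,7],[0.06,0,0,0,7],[0.06,0,0,0,7],[0.06,0,0,0,7],[0.06,0,0,0,7],[0.06,0,0,0,7],[0.06,0,0,0,7],[0.06,0,0,0,7],[0.06,0,0,0,7],[0.06,0,0,0,7],[0.06,0,0,0,7],[0.06,0,0,0,0]]' 40
python3 -c "
from h import *
goto(*rk(-.042,.051),.300,82.5)"
```

```text
t: 1.8
eef_pos: [0.2311, 0.6343, 0.4047]
tool_rot: [0.0, 0.751, 0.661, 0.0]
contact_force: [0.8, 0.3, 0.4]
gripper_width: 0.698
grasp_force: 0.0
t 1.8 tcp [0.2311 0.6343 0.4047] az 82.73 tilt 0.01 shift mm [-423.   315.4  104.7] yaw 0.23 w 0.698 F [0.8 0.3 0.4] grasp 0.0 q [-1.54  0.49  0.32  1.57 -0.17  1.11 -1.3 ]
```

```bash
python3 -m pendant '[[0.06,-0.028,0.021,0,0],[0.06,-0.028,0.021,0,0],[0.06,-0.028,0.021,0,0],[0.06,-0.028,0.021,0,0],[0.06,-0.028,0.021,0,0],[0.06,-0.028,0.021,0,0],[0.06,-0.028,0.021,0,0],[0.06,-0.028,0.021,0,0],[0.06,-0.028,0.021,0,0],[0.06,-0.028,0.021,0,0],[0.06,-0.028,0.021,0,0],[0.06,-0.028,0.021,0,0]]' 
python3 -m pendant '[[0.06,-0.028,0.021,0,0],[0.06,-0.028,0.021,0,0],[0.06,-0.028,0.021,0,0],[0.06,0,0,0.03,0],[0.06,0,0,0.03,0],[0.06,0,0,0.03,0],[0.06,0,0,0,0],[0.06,0,0,0,0]]' 
python3 -c "
from h import *
goto(*rk(-.042,.051),.216,82.5)"
```

```text
t: 2.8
eef_pos: [0.4408, 0.2681, 0.4051]
tool_rot: [-0.0, 0.748, 0.664, 0.0]
contact_force: [0.6, -0.3, 0.0]
gripper_width: 0.702
grasp_force: 0.0
t: 3.47
eef_pos: [0.4921, 0.1785, 0.3141]
tool_rot: [-0.0, 0.748, 0.663, -0.002]
contact_force: [0.7, 0.2, 0.7]
gripper_width: 0.707
grasp_force: 0.0
t 3.47 tcp [0.4921 0.1785 0.3141] az 83.09 tilt 0.18 shift mm [-3.8 -1.  98.1] yaw 0.59 w 0.707 F [0.7 0.2 0.7] grasp 0.0 q [-0.86  0.37  0.49  2.03 -0.24  0.8  -0.36]
```

```bash
python3 -m pendant '[[0.06,-0.004,-0.001,0.02,0.5],[0.06,0,0,0.025,0],[0.06,0,0,0.025,0],[0.06,0,0,0.018,0],[0.06,0,0,0.010,0],[0.06,0,0,0,0],[0.06,0,0,0,0]]' 
python3 - <<'E'
from h import *
goto(*rk(-.042,.051),.216,82.5)
p,d=bot.read_camera("side"); a=cv2.resize(p[100:280,150:350],None,fx=2.2,fy=2.2)
p,d=bot.read_camera("top"); b=cv2.resize(p[200:332,40:260],None,fx=1.8,fy=1.8)
h=np.zeros((400,840,3),np.uint8);h[:a.shape[0],:a.shape[1]]=a;h[:b.shape[0],442:442+b.shape[1]]=b[:, :398]
cv2.imwrite("pics/g1.png",h[:,:800])
E
```

```text
t: 4.05
eef_pos: [0.4917, 0.1752, 0.218]
tool_rot: [0.0, 0.752, 0.659, 0.001]
contact_force: [0.0, -0.3, 0.3]
gripper_width: 0.703
grasp_force: 0.0
t 4.05 tcp [0.4917 0.1752 0.218 ] az 82.51 tilt 0.1 shift mm [-0.7 -1.2  2. ] yaw 0.01 w 0.703 F [ 0.  -0.3  0.3] grasp 0.0 q [-0.78  0.52  0.4   2.08 -0.35  0.6  -0.26]
```

View pics/g1.png

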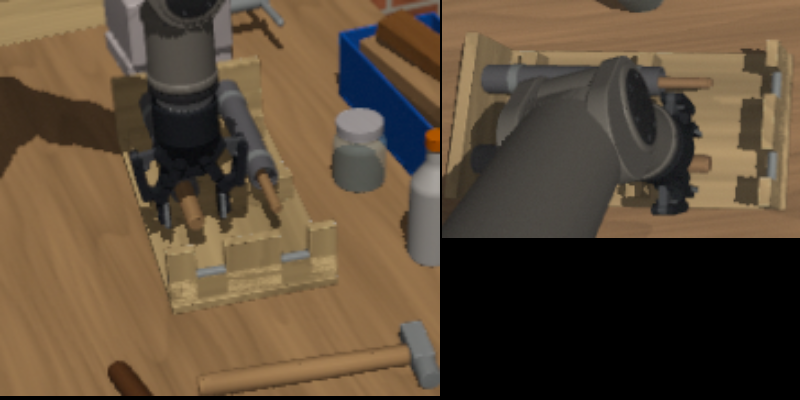

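The fingers straddle the thick dowel: tips at about (165,205) and (222,205), dowel between them at about (188,200). Its end points at the near notch. I'll close now.

```bash
python3 -m pendant '[[0.05,0,-0.001,0.001,0],[0.035,0,0,0.001,0],[0.015,0,0,0,0],[0.015,0,0,0,0],[0.015,0,0,0,0],[0.015,0,0,0,0],[0.015,0,0,0,0],[0.015,0,0,0,0]]' 35
python3 -c "
from h import *
goto(*rk(-.112,.051),.216,82.5)
print(bot.get_obs()['torque'])"
```

```text
t: 4.82
eef_pos: [0.4901, 0.175, 0.2148]
tool_rot: [-0.0, 0.752, 0.659, 0.0]
contact_force: [-0.4, -0.7, 2.4]
gripper_width: 0.247
grasp_force: 34.2
t 4.82 tcp [0.4901 0.175  0.2148] az 82.46 tilt 0.02 shift mm [-70.3   0.5  -1.2] yaw -0.04 w 0.247 F [-0.4 -0.7  2.4] grasp 34.2 q [-0.78  0.53  0.4   2.09 -0.36  0.59 -0.26]
[0.17070522 0.01823946 0.02043935]
```

```bash
python3 -m pendant '[[0.015,-0.004,0,0,0],[0.015,-0.008,0,0,0],[0.015,-0.012,0,0,0],[0.015,-0.012,0,0,0],[0.015,-0.012,0,0,0],[0.015,-0.012,0,0,0],[0.015,-0.006,0,0,0],[0.015,0,0,0,0],[0.015,0,0,0,0]]'
python3 - <<'E'
from h import *
goto(*rk(-.042,.051),.216,82.53)
p,d=bot.read_camera("top");m=bot.trace("thick_dowel","top")
P,uv=cloud("top",d); L=np.c_[loc(P,np.load("pose.npz")["rack"]),P[:,2]]*1000
s=(L[:,0]<-100)&(L[:,0]>-260)&(abs(L[:,1]-51)<13)&(L[:,2]>55)&(L[:,2]<80); print(s.sum(),np.percentile(L[s],[2,50,98],axis=0) if s.any() else 0)
cv2.imwrite("pics/g2.png",cv2.resize(p[200:332,40:300],None,fx=3,fy=3))
E
```

```text
t: 5.57
eef_pos: [0.4812, 0.1087, 0.2146]
tool_rot: [-0.0, 0.753, 0.659, -0.0]
contact_force: [-0.9, -0.2, 0.1]
gripper_width: 0.247
grasp_force: 34.2
t 5.57 tcp [0.4812 0.1087 0.2146] az 82.37 tilt 0.03 shift mm [66.7  0.4 -1.4] yaw -0.16 w 0.247 F [-0.9 -0.2  0.1] grasp 34.2 q [-0.66  0.5   0.39  2.15 -0.35  0.56 -0.15]
66 [[-133.49222343   43.00274005   56.64409119]
 [-128.40200069   54.0081887    68.46708138]
 [-119.51121268   62.76118162   73.69392911]]
```

View pics/g2.png

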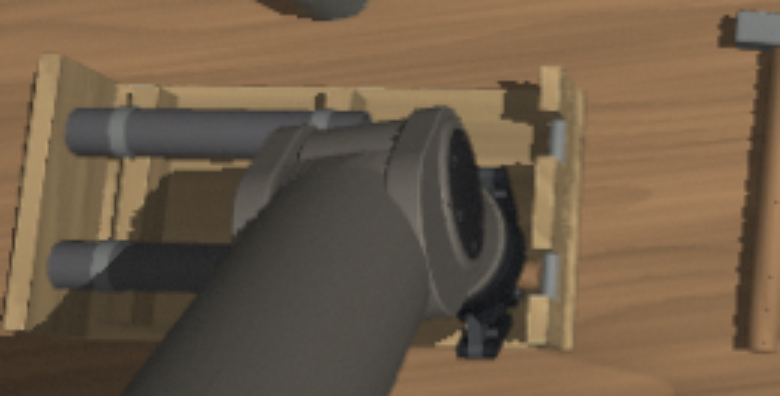

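The tip is at about rack x = -133, inside the near notch at (545,275) in the crop, so 67 mm has been drawn. I'll release and shift my grip back 80 mm.

```bash
python3 -m pendant '[[0.03,0,0,0,0],[0.045,0,0,0,0],[0.05,0,0,0,0],[0.05,0,0,0,0],[0.05,0.008,0,0,0],[0.05,0.02,0,0,0],[0.05,0.024,0,0,0],[0.05,0.02,0,0,0],[0.05,0.008,0,0,0],[0.05,0,0,0,0],[0.05,0,0,0,0]]'
python3 -m pendant '[[0.035,0,0,0,0],[0.015,0,0,0,0],[0.015,0,0,0,0],[0.015,0,0,0,0],[0.015,0,0,0,0],[0.015,0,0,0,0],[0.015,0,0,0,0]]'
python3 -c "
from h import *
goto(*rk(-.11,.051),.216,82.5)"
```

```text
t: 6.58
eef_pos: [0.4916, 0.1887, 0.2145]
tool_rot: [0.0, 0.752, 0.659, -0.0]
contact_force: [-0.3, -0.5, -0.4]
gripper_width: 0.581
grasp_force: 0.0
t: 7.17
eef_pos: [0.4919, 0.1886, 0.2147]
tool_rot: [0.0, 0.752, 0.659, 0.0]
contact_force: [-0.0, -0.3, 0.9]
gripper_width: 0.248
grasp_force: 34.1
t 7.17 tcp [0.4919 0.1886 0.2147] az 82.44 tilt 0.01 shift mm [-82.    0.5  -1.3] yaw -0.06 w 0.248 F [-0.  -0.3  0.9] grasp 34.1 q [-0.8   0.54  0.4   2.07 -0.36  0.6  -0.28]
```

```bash
python3 -m pendant '[[0.015,-0.004,0,0,0],[0.015,-0.008,0,0,0],[0.015,-0.012,0,0,0],[0.015,-0.012,0,0,0],[0.015,-0.012,0,0,0],[0.015,-0.012,0,0,0],[0.015,-0.012,0,0,0],[0.015,-0.008,0,0,0],[0.015,0,0,0,0],[0.015,0,0,0,0]]'
python3 - <<'E'
from h import *
goto(*rk(-.028,.051),.216,82.53)
p,d=bot.read_camera("top")
P,uv=cloud("top",d); L=np.c_[loc(P,np.load("pose.npz")["rack"]),P[:,2]]*1000
s=(L[:,0]<-146)&(L[:,0]>-300)&(abs(L[:,1]-51)<20)&(L[:,2]>40)&(L[:,2]<90); print(s.sum(),np.percentile(L[s],[2,50,98],axis=0) if s.any() else 0)
E
```

```text
t: 8.0
eef_pos: [0.4813, 0.109, 0.2148]
tool_rot: [-0.0, 0.753, 0.659, 0.0]
contact_force: [0.1, 0.1, -0.1]
gripper_width: 0.245
grasp_force: 34.2
t 8.0 tcp [0.4813 0.109  0.2148] az 82.38 tilt 0.01 shift mm [80.4  0.2 -1.2] yaw -0.15 w 0.245 F [ 0.1  0.1 -0.1] grasp 34.2 q [-0.66  0.5   0.39  2.15 -0.35  0.56 -0.15]
304 [[-209.03021451   42.46931714   61.25822197]
 [-178.28811971   51.92360636   70.12735502]
 [-146.86390696   61.72864974   74.83231767]]
```

```bash
python3 -m pendant '[[0.015,0,0,0.0015,0],[0.03,0,0,0,0],[0.045,0,0,0,0],[0.05,0,0,0,0],[0.05,0,0,0,0],[0.05,0.008,0,0,0],[0.05,0.02,0,0,0],[0.05,0.024,0,0,0],[0.05,0.02,0,0,0],[0.05,0.008,0,0,0],[0.05,0,0,0,0],[0.05,0,0,0,0]]'
python3 -m pendant '[[0.035,0,0,0,0],[0.015,0,0,0,0],[0.015,0,0,0,0],[0.015,0,0,0,0],[0.015,0,0,0,0],[0.015,0,0,0,0],[0.015,0,0,0,0]]'
python3 - <<'E'
from h import *
goto(*rk(-.112,.051),.216,82.53)
p,d=bot.read_camera("top")
P,uv=cloud("top",d); L=np.c_[loc(P,np.load("pose.npz")["rack"]),P[:,2]]*1000
s=(L[:,0]<-146)&(L[:,0]>-300)&(abs(L[:,1]-51)<20)&(L[:,2]>40)&(L[:,2]<90); print(s.sum(),np.percentile(L[s],[2,50,98],axis=0) if s.any() else 0)
E
```

```text
t: 9.05
eef_pos: [0.4916, 0.1886, 0.2131]
tool_rot: [0.0, 0.752, 0.659, -0.0]
contact_force: [0.1, 0.3, 0.4]
gripper_width: 0.585
grasp_force: 0.0
t: 9.63
eef_pos: [0.4919, 0.1885, 0.2133]
tool_rot: [0.0, 0.752, 0.659, -0.0]
contact_force: [-0.0, -2.0, 1.7]
gripper_width: 0.243
grasp_force: 34.1
t 9.63 tcp [0.4919 0.1885 0.2133] az 82.42 tilt 0.01 shift mm [-83.8   0.5  -2.7] yaw -0.11 w 0.243 F [-0.  -2.   1.7] grasp 34.1 q [-0.8   0.54  0.4   2.07 -0.36  0.59 -0.28]
294 [[-206.31891174   42.10124796   57.45835118]
 [-176.52409306   51.82307726   67.81806477]
 [-146.60123395   61.51652116   72.13026542]]
```

```bash
python3 -m pendant '[[0.015,-0.004,0,0,0],[0.015,-0.008,0,0,0],[0.015,-0.012,0,0,0],[0.015,-0.012,0,0,0],[0.015,-0.012,0,0,0],[0.015,-0.012,0,0,0],[0.015,-0.012,0,0,0],[0.015,-0.01,0,0,0],[0.015,0,0,0,0],[0.015,0,0,0,0]]'
python3 - <<'E'
from h import *
goto(*rk(-.112,.051),.316,82.53)
p,d=bot.read_camera("top")
P,uv=cloud("top",d); L=np.c_[loc(P,np.load("pose.npz")["rack"]),P[:,2]]*1000
s=(L[:,0]<-146)&(L[:,0]>-350)&(abs(L[:,1]-51)<20)&(L[:,2]>40)&(L[:,2]<90); print(s.sum(),np.percentile(L[s],[1,50,99],axis=0))
a,_=bot.read_camera("side"); h=np.hstack([cv2.resize(p[190:340,30:280],(400,240)),cv2.resize(a[100:280,150:350],(400,360))[:240]])
h=np.vstack([np.hstack([cv2.resize(p[190:340,30:280],(400,240))]),cv2.resize(a[110:290,150:450],(400,240))])
cv2.imwrite("pics/g3.png",h)
E
```

```text
t: 10.52
eef_pos: [0.4811, 0.1068, 0.2133]
tool_rot: [-0.0, 0.753, 0.658, 0.0]
contact_force: [1.3, 0.6, -1.1]
gripper_width: 0.246
grasp_force: 34.2
t 10.52 tcp [0.4811 0.1068 0.2133] az 82.37 tilt 0.01 shift mm [  -1.5    0.5 -102.7] yaw -0.16 w 0.246 F [ 1.3  0.6 -1.1] grasp 34.2 q [-0.66  0.5   0.39  2.15 -0.35  0.55 -0.14]
673 [[-288.02813088   41.05699104   58.47556338]
 [-217.28023946   51.9790806    67.82529897]
 [-147.13862026   61.44457408   73.2073904 ]]
```

View pics/g3.png

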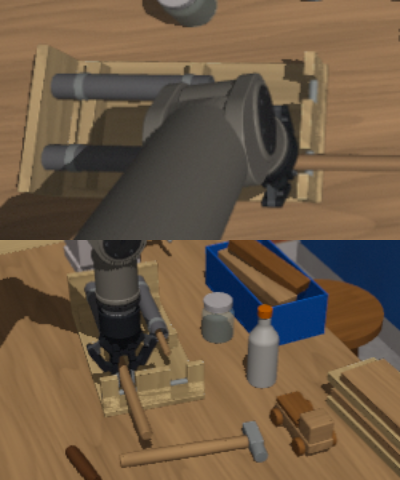

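The dowel lies clear of the tube: its tip is at rack x ≈ -292, so the tail is at ≈ -12. It is held between the mouth and the board, and the thin dowel is still in its tube. I'll lift straight up.

```bash
python3 -m pendant '[[0.015,0,0,0,0],[0.015,0,0,-0.004,0],[0.015,0,0,-0.01,0],[0.015,0,0,-0.016,0],[0.015,0,0,-0.02,0],[0.015,0,0,-0.025,0],[0.015,0,0,-0.025,0],[0.015,0,0,-0.025,0],[0.015,0,0,-0.015,0],[0.015,0,0,-0.01,0],[0.015,0,0,0,0]]' 55
python3 - <<'E'
from h import *
goto(*ck(-.042,0),.363,169.74)
p,d=bot.read_camera("top")
P,uv=cloud("top",d); L=np.c_[loc(P,np.load("pose.npz")["rack"]),P[:,2]]*1000
s=(L[:,0]<-150)&(L[:,0]>-350)&(abs(L[:,1]-51)<25)&(L[:,2]>170)&(L[:,2]<240); print(s.sum(),np.percentile(L[s],[1,50,99],axis=0))
x=L[s]; print("tilt",np.degrees(np.arctan(np.polyfit(x[:,0],x[:,2],1)[0])),"yaw",np.degrees(np.arctan(np.polyfit(x[:,0],x[:,1],1)[0])))
E
```

```text
t: 11.53
eef_pos: [0.4816, 0.1077, 0.3656]
tool_rot: [0.0, 0.752, 0.659, 0.002]
contact_force: [0.2, -0.5, -1.4]
gripper_width: 0.24
grasp_force: 53.8
t 11.53 tcp [0.4816 0.1077 0.3656] az 82.47 tilt 0.25 shift mm [-446.4   93.8    1.7] yaw -87.27 w 0.24 F [ 0.2 -0.5 -1.4] grasp 53.8 q [-0.8   0.24  0.54  2.05 -0.16  0.88 -0.31]
905 [[-286.85182442   39.17736621  208.73002291]
 [-219.38211947   50.99317113  219.84568035]
 [-151.40612867   60.58223799  224.99527368]]
tilt 1.6879083165693818 yaw -0.27075608201121687
```

```bash
python3 -m pendant '[[0.015,-0.015,0.003,0,0],[0.015,-0.03,0.006,0,0],[0.015,-0.03,0.006,0,0],[0.015,-0.03,0.006,0,0],[0.015,-0.03,0.006,0,0],[0.015,-0.03,0.006,0,0],[0.015,-0.03,0.006,0,0],[0.015,-0.03,0.006,0,0],[0.015,-0.03,0.006,0,0],[0.015,-0.03,0.006,0,0],[0.015,-0.03,0.006,0,0],[0.015,-0.03,0.006,0,0]]'
python3 -m pendant '[[0.015,-0.03,0.006,0,0],[0.015,-0.03,0.006,0,0],[0.015,-0.02,0.004,0,0],[0.015,-0.01,0.002,0,-2],[0.015,0,0,0,-5],[0.015,0,0,0,-7],[0.015,0,0,0,-7],[0.015,0,0,0,-7],[0.015,0,0,0,-7],[0.015,0,0,0,-7],[0.015,0,0,0,-7],[0.015,0,0,0,-7]]'
python3 -m pendant '[[0.015,0,0,0,-7],[0.015,0,0,0,-7],[0.015,0,0,0,-7],[0.015,0,0,0,-6],[0.015,0,0,0,-3],[0.015,0,0,0,0],[0.015,0,0,0,0],[0.015,0,0,0,0]]'
python3 -c "
from h import *
goto(*ck(-.042,0),.363,169.74)"
```

```text
t: 12.58
eef_pos: [0.5036, -0.2446, 0.3616]
tool_rot: [-0.001, 0.752, 0.659, -0.001]
contact_force: [1.1, 0.4, -0.7]
gripper_width: 0.241
grasp_force: 53.8
t: 13.58
eef_pos: [0.5098, -0.3347, 0.3612]
tool_rot: [-0.002, 0.352, 0.936, 0.0]
contact_force: [0.5, 0.3, -0.8]
gripper_width: 0.239
grasp_force: 53.9
t: 14.25
eef_pos: [0.51, -0.3349, 0.3622]
tool_rot: [-0.001, 0.101, 0.995, 0.0]
contact_force: [-0.4, 0.0, -0.9]
gripper_width: 0.235
grasp_force: 53.9
t 14.25 tcp [ 0.51   -0.3349  0.3622] az 168.36 tilt 0.1 shift mm [ -8.5 -10.7  -0.8] yaw -1.38 w 0.235 F [-0.4  0.  -0.9] grasp 53.9 q [ 0.27  0.42  0.28  1.77 -0.14  0.97  1.97]
```

```bash
python3 -m pendant '[[0.015,-0.0045,-0.005,0.01,-0.7],[0.015,-0.004,-0.0055,0.02,-0.7],[0.015,0,0,0.025,0],[0.015,0,0,0.02,0],[0.015,0,0,0.005,0],[0.015,0,0,0,0],[0.015,0,0,0,0],[0.015,0,0,0,0]]'
python3 - <<'E'
from h import *
goto(*ck(-.042,0),.21,169.74)
p,d=bot.read_camera("top"); a,da=bot.read_camera("side")
cv2.imwrite("pics/c1.png",np.hstack([cv2.resize(p[160:320,340:500],(400,400)),cv2.resize(a[230:400,260:430],(400,400))]))
z=np.load("pose.npz")["cradle"]
for c,dd in(("top",d),("side",da)):
    P,uv=cloud(c,dd); L=np.c_[loc(P,z),P[:,2]]*1000
    s=(abs(L[:,0])<175)&(abs(L[:,1])<16)&(L[:,2]>120-25)&(L[:,2]<150)&((L[:,0]>0)|(L[:,0]<-110)); x=L[s]
    print(c,s.sum(),"x",np.percentile(x[:,0],[0.5,1,50,99,99.5]).round(1),"y(x)",np.polyfit(x[:,0],x[:,1],1).round(4),"z(x)",np.polyfit(x[:,0],x[:,2],1).round(4),"y98",np.percentile(x[:,1],[2,98]).round(1))
    for sg in(-1,1):
        f=x[x[:,0]*sg>100]
        if len(f): print("end",sg,len(f),abs(f[:,0]).max().round(1),"y",np.percentile(f[:,1],[3,50,97]).round(1),"z",np.percentile(f[:,2],[50,97]).round(1))
E
```

```text
t: 14.92
eef_pos: [0.5171, -0.3475, 0.2844]
tool_rot: [0.001, 0.088, 0.996, -0.0]
contact_force: [-0.4, 0.3, -0.6]
gripper_width: 0.239
grasp_force: 53.9
t 14.92 tcp [ 0.5171 -0.3475  0.2844] az 169.85 tilt 0.13 shift mm [ 1.1  0.3 74.4] yaw 0.11 w 0.239 F [-0.4  0.3 -0.6] grasp 53.9 q [ 0.31  0.53  0.25  1.8  -0.17  0.83  2.03]
top 537 x [ 10.5  12.1  78.2 139.5 140.2] y(x) [-0.0224  4.7185] z(x) [-1.080000e-02  1.395659e+02] y98 [-7.8 11.2]
end 1 171 140.6 y [-7.8  2.7 11. ] z [138.5 142.6]
side 888 x [-139.7 -139.1   49.2  136.2  137.6] y(x) [ 4.8000e-03 -5.6192e+00] z(x) [-1.430000e-02  1.366363e+02] y98 [-13.1   6.9]
end -1 182 140.2 y [-13.9  -7.5   6.3] z [139.8 145. ]
end 1 186 139.1 y [-11.7  -5.9   6.8] z [135.4 142.1]
```

View pics/c1.png

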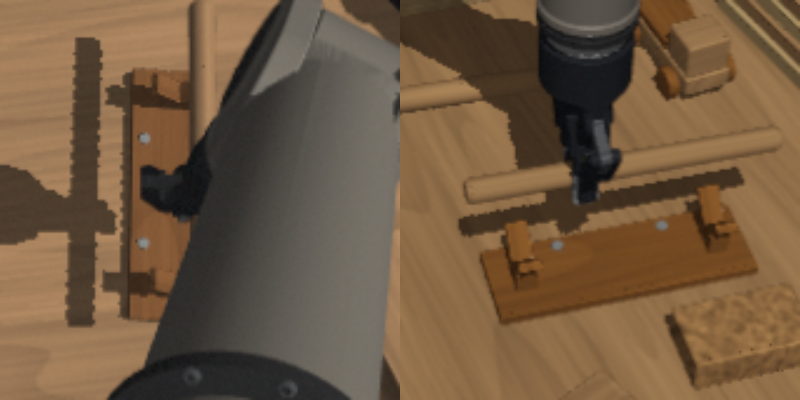

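The dowel hangs over the cradle, parallel to it and centred: its ends are at cradle x ≈ ±140, and it lies within about 2 mm of the V line sideways. I'll lower it in two stages and watch the force.

```bash
python3 -m pendant '[[0.015,0,0,0.01,0],[0.015,0,0,0.018,0],[0.015,0,0,0.018,0],[0.015,0,0,0.014,0],[0.015,0,0,0.008,0],[0.015,0,0,0.004,0],[0.015,0,0,0,0],[0.015,0,0,0,0]]'
python3 -m pendant '[[0.015,0,0,0.002,0],[0.015,0,0,0.001,0],[0.015,0,0,0,0]]'
python3 -m pendant '[[0.015,0,0,0.001,0],[0.015,0,0,0.001,0],[0.015,0,0,0,0]]'
python3 -c "
from h import *
goto(*ck(-.042,0),.203,169.74)"
```

```text
t: 15.68
eef_pos: [0.5167, -0.3473, 0.2115]
tool_rot: [0.0, 0.088, 0.996, -0.0]
contact_force: [0.1, -0.1, -0.5]
gripper_width: 0.242
grasp_force: 53.9
t: 15.93
eef_pos: [0.5166, -0.3471, 0.2085]
tool_rot: [0.0, 0.088, 0.996, -0.0]
contact_force: [-0.2, -0.4, -1.0]
gripper_width: 0.244
grasp_force: 53.9
t: 16.18
eef_pos: [0.5165, -0.3471, 0.2062]
tool_rot: [0.0, 0.088, 0.996, -0.0]
contact_force: [-0.5, 0.3, -0.2]
gripper_width: 0.237
grasp_force: 53.9
t 16.18 tcp [ 0.5165 -0.3471  0.2062] az 169.85 tilt 0.01 shift mm [ 0.4 -0.1  3.2] yaw 0.11 w 0.237 F [-0.5  0.3 -0.2] grasp 53.9 q [ 0.33  0.64  0.22  1.84 -0.2   0.69  2.06]
```

```bash
python3 -m pendant '[[0.015,0,0,0.001,0],[0.015,0,0,0,0]]'
python3 -m pendant '[[0.015,0,0,0.001,0],[0.015,0,0,0,0]]'
python3 - <<'E'
from h import *
goto(*ck(-.042,0),.203,169.74); print(bot.get_obs()["torque"].round(3))
a,da=bot.read_camera("side"); p,d=bot.read_camera("top")
cv2.imwrite("pics/c2.png",np.hstack([cv2.resize(p[160:320,340:500],(300,300)),cv2.resize(a[240:390,270:440],(490,432))[:300]]))
z=np.load("pose.npz")["cradle"]
for c,dd in(("top",d),("side",da)):
    P,uv=cloud(c,dd); L=np.c_[loc(P,z),P[:,2]]*1000
    for sg in(-1,1):
        f=L[(L[:,0]*sg>105)&(L[:,0]*sg<145)&(abs(L[:,1])<22)&(L[:,2]>30)&(L[:,2]<90)]
        if len(f)>20: print(c,"end",sg,len(f),np.percentile(abs(f[:,0]),99).round(1),"y",np.percentile(f[:,1],[3,50,97]).round(1),"z",np.percentile(f[:,2],[50,97]).round(1))
E
```

```text
t: 16.35
eef_pos: [0.5166, -0.3471, 0.2052]
tool_rot: [0.0, 0.088, 0.996, -0.0]
contact_force: [0.2, -0.6, 0.5]
gripper_width: 0.238
grasp_force: 54.0
t: 16.52
eef_pos: [0.5166, -0.3472, 0.2042]
tool_rot: [0.0, 0.089, 0.996, -0.0]
contact_force: [-0.3, -0.6, 0.0]
gripper_width: 0.24
grasp_force: 54.0
t 16.52 tcp [ 0.5166 -0.3472  0.2042] az 169.84 tilt 0.02 shift mm [0.4 0.  1.2] yaw 0.1 w 0.24 F [-0.3 -0.6  0. ] grasp 54.0 q [ 0.33  0.64  0.21  1.84 -0.2   0.68  2.06]
[-0.097 -0.079 -0.036]
top end 1 137 140.0 y [-7.9  3.  12.2] z [59.6 64.1]
side end -1 192 140.6 y [-13.1  -7.1   6.2] z [58.5 64.5]
side end 1 147 138.2 y [-12.4  -6.    5.3] z [57.4 62.8]
```

View pics/c2.png

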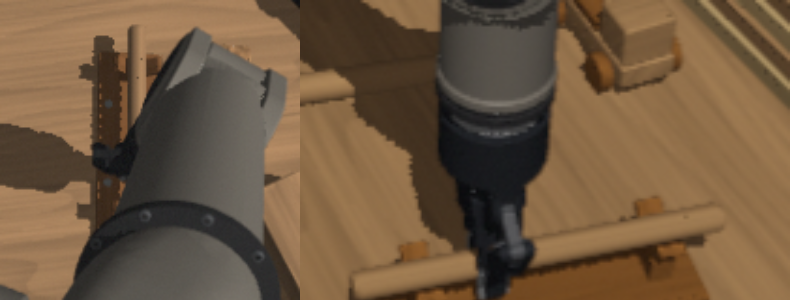

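The dowel sits between the prongs of both V supports, at (415,255) and (655,215) in the right half. The top reads about 64 mm against 61.6 mm when seated, so I'll keep lowering in 1 mm steps until I feel contact.

```bash
for i in 1; do :; done
python3 -m pendant '[[0.015,0,0,0.001,0],[0.015,0,0,0,0]]' | grep -E 'eef|contact'
python3 -m pendant '[[0.015,0,0,0.001,0],[0.015,0,0,0,0]]' | grep -E 'eef|contact'
python3 -m pendant '[[0.015,0,0,0,0],[0.015,0,0,0,0]]' | grep -E 'eef|contact'
```

```text
eef_pos: [0.5165, -0.3472, 0.2032]
contact_force: [-0.5, -1.2, 1.0]
eef_pos: [0.5166, -0.3474, 0.2029]
contact_force: [-2.5, -0.1, 5.9]
eef_pos: [0.5166, -0.3474, 0.2029]
contact_force: [-1.8, 0.2, 5.3]
```

```bash
python3 -m pendant '[[0.015,0,0,0,0],[0.015,0,0,0.001,0],[0.015,0,0,0,0],[0.015,0,0,0,0]]' 20
python3 - <<'E'
from h import *
goto(*ck(-.042,0),.203,169.74); print(bot.get_obs()["torque"].round(3))
a,da=bot.read_camera("side")
P,uv=cloud("side",da); L=np.c_[loc(P,np.load("pose.npz")["cradle"]),P[:,2]]*1000
for sg in(-1,1):
    f=L[(L[:,0]*sg>105)&(L[:,0]*sg<145)&(abs(L[:,1])<22)&(L[:,2]>30)&(L[:,2]<90)]
    print("end",sg,len(f),"z",np.percentile(f[:,2],[50,97]).round(1))
E
```

```text
t: 17.45
eef_pos: [0.5166, -0.3474, 0.2028]
tool_rot: [0.0, 0.089, 0.996, -0.0]
contact_force: [-3.5, 1.8, 13.0]
gripper_width: 0.241
grasp_force: 55.6
t 17.45 tcp [ 0.5166 -0.3474  0.2028] az 169.83 tilt 0.05 shift mm [ 0.5  0.2 -0.2] yaw 0.09 w 0.241 F [-3.5  1.8 13. ] grasp 55.6 q [ 0.33  0.65  0.21  1.84 -0.21  0.68  2.06]
[ 0.369  0.652 -0.18 ]
end -1 199 z [56.7 62.1]
end 1 154 z [56.7 62.6]
```

Both ends now read a top of about 62 mm, against 61.6 mm seated, and the contact is firm. I'll relieve the pressure, open, and check before withdrawing.

```bash
python3 -m pendant '[[0.015,0,0,-0.001,0],[0.015,0,0,0,0],[0.022,0,0,0,0],[0.03,0,0,0,0],[0.04,0,0,0,0],[0.055,0,0,0,0],[0.06,0,0,0,0],[0.06,0,0,0,0],[0.06,0,0,0,0]]' 20
python3 -m pendant '[[0.06,0,0,-0.004,0],[0.06,0,0,-0.01,0],[0.06,0,0,-0.02,0],[0.06,0,0,-0.03,0],[0.06,0,0,-0.03,0],[0.06,0,0,-0.03,0],[0.06,0,0,-0.03,0],[0.06,0.02,0,-0.01,0],[0.06,0.03,0,0,0],[0.06,0.03,0,0,0],[0.06,0.01,0,0,0],[0.06,0,0,0,0]]'
python3 - <<'E'
from h import *
p,d=bot.read_camera("top"); a,da=bot.read_camera("side")
cv2.imwrite("pics/end.png",np.hstack([cv2.resize(p[160:340,:480],(400,150)),cv2.resize(a[100:400,180:480],(400,400))[:150]])) if 0 else cv2.imwrite("pics/end.png",np.hstack([p[:, :500],a[120:420,200:460].copy() if 0 else cv2.resize(a[130:400,200:450],(296,480))]))
P,uv=cloud("side",da); L=np.c_[loc(P,np.load("pose.npz")["cradle"]),P[:,2]]*1000
for sg in(-1,1):
    f=L[(L[:,0]*sg>105)&(L[:,0]*sg<145)&(abs(L[:,1])<22)&(L[:,2]>30)&(L[:,2]<90)]
    print("end",sg,len(f),np.percentile(abs(f[:,0]),99).round(1),"y",np.percentile(f[:,1],[3,50,97]).round(1),"z",np.percentile(f[:,2],[50,97]).round(1))
E
```

```text
t: 18.25
eef_pos: [0.5165, -0.347, 0.202]
tool_rot: [-0.0, 0.088, 0.996, 0.0]
contact_force: [-0.2, -0.2, 0.5]
gripper_width: 0.704
grasp_force: 0.0
t: 19.25
eef_pos: [0.4251, -0.3314, 0.3671]
tool_rot: [-0.0, 0.09, 0.996, 0.0]
contact_force: [-0.0, 0.9, 0.6]
gripper_width: 0.701
grasp_force: 0.0
end -1 196 140.5 y [-12.5  -6.2   7. ] z [56.3 62.4]
end 1 151 137.1 y [-12.8  -5.9   6.1] z [57.1 63.5]
```

View pics/end.png

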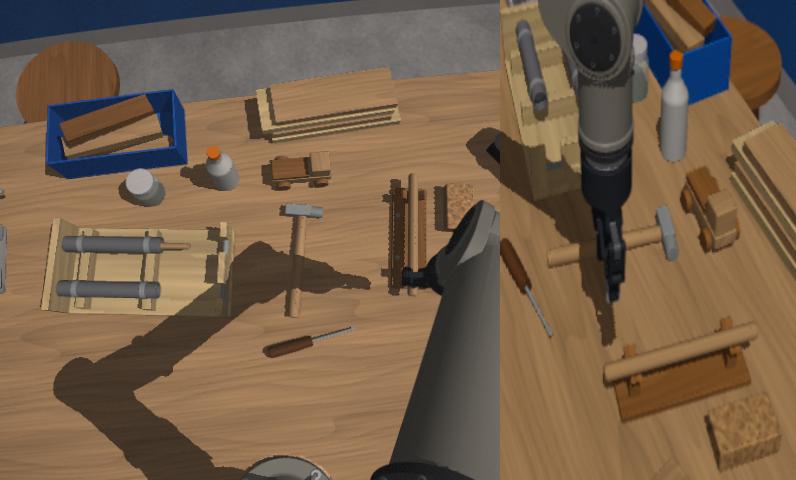

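The dowel lies in both V supports, at about (632,362) and (735,338) in the right half. The thick dowel's tube is empty, and the thin dowel (175,246) and the bystanders are where they were. The gripper is clear.

```bash
python3 -m pendant '[[0.06,0,0,0,0],[0.06,0,0,0,0],[0.06,0,0,0,0]]' | head -3; python3 -c "
from station import bot
print(bot.hand_in())"
```

```text
t: 19.6
eef_pos: [0.4289, -0.3311, 0.3661]
tool_rot: [0.0, 0.088, 0.996, -0.0]
the job is handed in; nothing more can be done
None
```

The thick dowel was drawn out in three pulls of about 67, 80 and 82 mm and rests centred in both V supports of the drilling cradle; the thin dowel and everything else were left in place, and the job was handed in at 19.6 s.

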